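# Load the swing tray and bed it against its stop

### The arm

A 7-joint arm with a two-finger parallel gripper is mounted at the origin on the work surface. World frame = base frame: x ahead of the robot, y to its left, z up, the work surface at z = 0. Lengths are in m, angles in rad, forces in N, time in s.
With the tool pointing down it reaches from about 0.425 to 0.875 m from the base axis. Payload 4.7 kg.
Tool frame: the origin (TCP) lies midway between the tips of the shut fingers; the grasp point (between the pads) lies 19 mm behind it; z points along the fingers, y is the line along which they close (so a half turn about z gives the same grasp; the last joint's range is limited). The gripper opens to 87 mm and grips with 3 to 60 N. Pads are 19 mm wide; open, the fingers measure 117 mm over their backs; the gripper's body (75 mm by 190 mm) begins 51 mm behind the grasp point.
Start: joints at [1.196, 0.321, -0.07, 1.45, 0.023, 1.371, -0.057], TCP at [0.246, -0.602, 0.223] pointing down, gripper open.
Joint ranges: [-2.86, 2.86], [-0.3, 2.09], [-1.38, 1.24], [0.06, 2.45], [-1.56, 4.7], [0.09, 2.05], [-2.69, 2.69]. Speed limits (rad/s): [2.57, 2.57, 3.14, 3.14, 3.14, 3.14, 3.14].

### API

Orientations are given as a rotation vector (axis times angle).
In Python, from workcell import monitor, cams, r gives the robot as it stands.
- The arm moves only by the shell command python3 -m pendant 'ROWS' [OPENING] [FORCE]. ROWS is JSON, a list of rows, each an object with "linear": the shift along the tool's x, y, z in units of 0.5 m (1.0 is 0.5 m), a list of three; "delta_rot": the turn, a rotation vector about the tool's x, y, z in units of 120 degrees (1.0 is 120 degrees), a list of three. A call has 1 to 12 rows; each row is the pose to reach, as a shift and turn from the pose commanded when the call began, along the tool's axes at that moment; what a row does not reach only later rows make up. A row lasts 1/12 s, in which the tool goes at most 41.7 mm and 7.16 degrees, less where a joint would pass 70% of its speed; a pose out of reach is approached as far as the arm can. A call with a number of a shift or a turn outside -1 to 1 is refused whole. A call with a gripper value outside its range is refused whole. OPENING is the closure, from -1 (fully open) to 1 (shut), set as the call begins (- or left out, the last holds). The fingers move at their own pace and stop on an object; FORCE is the grip in N (left out, the last holds). Time passes only in rows, so rows that repeat a pose let the fingers close. It gives the time, the measured TCP pose, the force, the opening and the grip force at its end, in the units of the state.
- monitor.sense(): the state, without advancing time (a new reading comes with each control period).
- cams.camera(name): name is "scene" or "top" or "wrist"; returns the picture (480x640x3 uint8, red, green, blue); there is no depth.
- cams.camera_info(name): a dict with "fx", "fy", "cx", "cy" (pixels), "cam_to_world" (4x4, takes a point from camera to world coordinates); the wrist camera has in their place "mount" (4x4, takes a point from camera to tool coordinates, whose origin is the TCP and whose axes are the flange's). Camera axes: x right, y up, looking along -z (the intrinsics and any distortion apply to the point x, -y, -z); pixel columns grow to the right and rows downward; lengths in m; the calibration is good to about 2 mm. A picture is of the moment at which its call begins: read the wrist's pose just before it. camera_info takes no time and is no camera call.
- r.close_job(): hands the job in; it is judged then, once.
The state is a dict: "t": time; "joints": joint angles; "qvel": joint speeds; "effort": joint torques, N m; "ee_pos": TCP position; "eef_rot": TCP orientation; "force": force on the tool from outside, world axes, zero at the start; "ft_torque": the same for the moment, N m; "opening": finger opening in m; "grasp_force": force on a finger pad.
Only numpy, scipy, OpenCV 4.12 (cv2) and the standard library are available. Lean on these libraries where they do the work, as an engineer would, in place of code of your own. Each camera call takes 0.05 s, during which the arm holds its last target. There are 200 camera calls.

### The job

Set the blue-lidded specimen pot down inside the black ring on the tray while the tray is still out at its loading position. Then push the tray near its free corner so that it swings round its pin to the yellow stop, and bed it there: keep it pressed on the rubber buffer with about 8 newtons (never more than 12) for a second, then let go, leaving the tray against the buffer with the pot still in its ring. Leave everything else alone.

Things in the scene. Friction and masses are not known exactly. Their poses are not given: they have to be found in the camera images.
- pot_blue: Closed round specimen pot, white with a blue lid, 50 mm diameter, 24 mm high, about 60 g, standing upright on the table. Origin at the centre of its underside, z up. Two identical pots with a red and a yellow lid are not to be touched; the three swap places.
- tray: Loose aluminium tray: plate 200 x 120 x 14 mm with a blue rim 4 mm wide, 6 mm higher. A fixed pin passes through a hole near one corner, so it can only turn. Origin: hole's centre, on the underside (16 mm above the table); x along the long side away from the hole (plate from -18 to 182 mm), y across (-102 to 18 mm), z up. 0.3 to 0.65 kg.
- ring (a point): Centre of the black ring on the tray, at the level of the plate's top (30 mm above the table), where the pot's underside goes. Ring: inner diameter 58 mm, outer 66 mm, 4 mm high; a 42 mm window goes through the plate inside it. At x 100, y -42 mm in the tray's frame.
- push_point (a point): Good place to push: on the tray's long side at y = 18 mm, the side towards the robot, 22 mm short of its free corner and 160 mm from the hole along x, 10 mm above the underside. Pushing square to this side turns the tray clockwise seen from above, towards the stop. It slides easily (0.3 to 2 N here), but pressing down on it adds drag.
- stand: Fixed grey slab 16 mm high on the table, carrying pin and stop; the tray slides on its top. Origin on the table under the pin's axis, z up; slab from x = -170 to 180 mm, y = -60 to 230 mm in its frame. The tray's heading below is the angle from the stand's x to the tray's x, anticlockwise seen from above: 110 to 138 degrees at the start.
- pin (a point): Axis of the fixed pivot pin at the slab's top. The pin is 12 mm in diameter, the tray's hole 14 mm; a black cap on it, 21 mm across, reaches 50 mm above the table.
- stop: Fixed yellow block 22 x 44 x 34 mm on the stand's far side. An adjusting screw carries a black rubber buffer, 14 mm across, that points to the tray (the stand's -x), its tip 20 to 44 mm out from the block: set anew each time, not measured. It gives 1 mm per 5 N, at most 6 mm. Origin: lower edge of the face towards the tray, at x 148, y 145, z 16 mm in the stand's frame.
- buffer_axis (a point): Point on the buffer's axis, 46 mm out from the block, just short of where the tray can first touch the buffer (fixed; not the buffer's tip). The tray's far long side (y = -102 mm) meets the buffer about 145 mm from the pin, at a heading between 89 and 80 degrees; the buffer feels 0.7 to 1 times the push at push_point, friction taking the rest.
- pot_red: Bystander: identical pot with a red lid, origin at the centre of its underside.
- pot_yellow: Bystander: identical pot with a yellow lid, origin at the centre of its underside.
- glass_dish: Bystander: shallow glass dish, 70 mm diameter, 14 mm high, origin under its centre.
- spatula: Bystander: steel spatula, 160 mm long, lying flat.

How it is judged:
On the way, in this order (a step that is already met when the one before it is completed fails the run):
1. the blue pot stands released in the ring while the tray is still at its loading position (horizontal distance between pot_blue and ring below 0.007 m and z of pot_blue in the frame of tray between 0.012 and 0.0165 m and angle between pot_blue's own z axis and vertical below 0.06 rad and contact force between the fingers and pot_blue below 0.1 N and distance of push_point from where it was at the start of the episode below 0.03 m), for 0.2 s.
2. the tray, with the pot in its ring, is kept pressed on the buffer with more than 4 N (contact force between tray and stop above 4 N and horizontal distance between pot_blue and ring below 0.007 m), for 0.5 s.
At the end, for the whole second after the job is handed in: The blue pot stands upright in the tray's ring (within 7 mm of its centre, on the plate), the tray lies flat on the stand, at rest, touching the stop's buffer, and nothing is held (horizontal distance between pot_blue and ring below 0.007 m and z of pot_blue in the frame of tray between 0.012 and 0.0165 m and angle between pot_blue's own z axis and vertical below 0.06 rad and contact force between tray and stop above 0.02 N and z of tray in the frame of stand below 0.018 m and angular speed of tray below 0.05 rad/s and linear speed of pot_blue below 0.02 m/s).
It fails at once if the tray is pressed on the stop with more than 12 N (contact force between tray and stop above 12 N).
It fails at once if the tray is pushed or squeezed by the fingers with more than 25 N (contact force between the fingers and tray above 25 N).
It fails at once if the tray is tipped or lifted (angle between tray's own z axis and vertical above 0.06 rad).
It fails at once if another thing on the table is moved by more than 15 mm (distance of any of pot_red, pot_yellow, glass_dish, spatula from where it was at the start of the episode above 0.015 m).
It also fails if it takes over 72 s, if anything falls off the work surface, if the arm or the gripper's body presses on something with over 40 N, if the wrist force passes 120 N, or if a joint passes its speed limit or range.

## Working session

There is one attempt and no reset: what is moved stays moved. The work goes in short steps, Python scripts to look and compute and a shell command to move; the robot and the scene stay as the last step left them, time stands still between calls to the robot, and variables do not carry over. Pictures are saved under pics/ and viewed, at most 12 in all, crops included, and the job is handed in when it is done.

```bash
ls; mkdir -p pics
python3 - <<'E'
from workcell import monitor,cams,r
import cv2
print(monitor.sense())
for n in ("scene","top","wrist"):
    im=cams.camera(n); cv2.imwrite(f"pics/{n}0.png",im[:,:,::-1]); print(n,cams.camera_info(n))
E
```

```text
pics
{'t': 0.0, 'joints': array([ 1.19609219,  0.32185365, -0.07008016,  1.45168106,  0.02258866,
        1.37082891, -0.05691999]), 'qvel': array([-0.00039937,  0.00087684,  0.00060823, -0.00076752, -0.00045325,
       -0.00195838,  0.00120886]), 'effort': array([-8.13379120e-04, -4.91292214e+01, -4.04678872e-01, -3.12529600e+01,
       -6.41090423e-02,  4.36675921e-02,  1.73954695e-04]), 'ee_pos': array([ 0.24614114, -0.6009769 ,  0.22143856]), 'eef_rot': array([-3.08052338e+00, -6.06526604e-01,  7.40616267e-04]), 'force': array([-0.04163297,  0.36066509, -0.33163045]), 'ft_torque': array([-0.01972128,  0.035256  ,  0.05538386]), 'grasp_force': 0.0, 'opening': 0.08671306515657978}
scene {'fx': 610.8659914694106, 'fy': 610.8659914694106, 'cx': 324.338696848882, 'cy': 240.51429112389368, 'cam_to_world': array([[-0.86937559, -0.3880891 ,  0.30589692,  1.00579302],
       [ 0.49409494, -0.67330062,  0.55003315,  0.67636759],
       [-0.00750128,  0.62932752,  0.77710399,  1.00743255],
       [ 0.        ,  0.        ,  0.        ,  1.        ]])}
top {'fx': 617.9734692618695, 'fy': 617.9734692618695, 'cx': 316.6502533668569, 'cy': 247.80983224950978, 'cam_to_world': array([[ 0.01803251,  0.98087255, -0.19381398,  0.34748522],
       [-0.99979392,  0.01949759,  0.00565416,  0.00938364],
       [ 0.00932492,  0.19367208,  0.981022  ,  1.40089346],
       [ 0.        ,  0.        ,  0.        ,  1.        ]])}
wrist {'fx': 400.90445249283914, 'fy': 400.90445249283914, 'cx': 313.6203691856075, 'cy': 238.5369766525802, 'mount': array([[ 1.96162865e-04,  9.70551589e-01,  2.40893284e-01,
         6.58576969e-02],
       [ 9.99999933e-01, -2.64734328e-04,  2.52292095e-04,
         3.83100231e-04],
       [ 3.08635215e-04,  2.40893219e-01, -9.70551576e-01,
        -1.60859667e-01],
       [ 0.00000000e+00,  0.00000000e+00,  0.00000000e+00,
         1.00000000e+00]])}
```

View pics/top0.png

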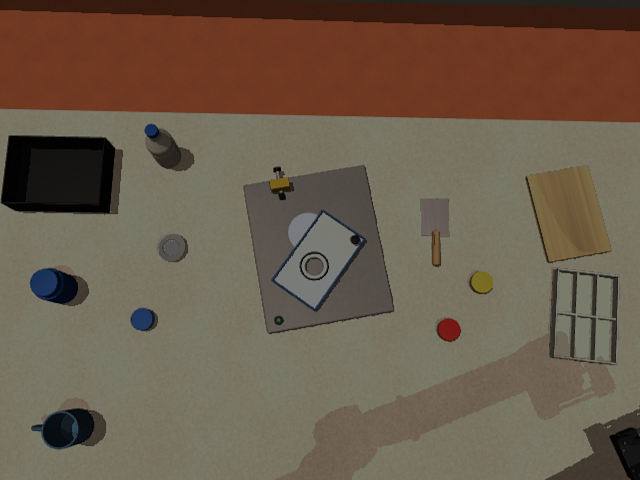

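View pics/scene0.png

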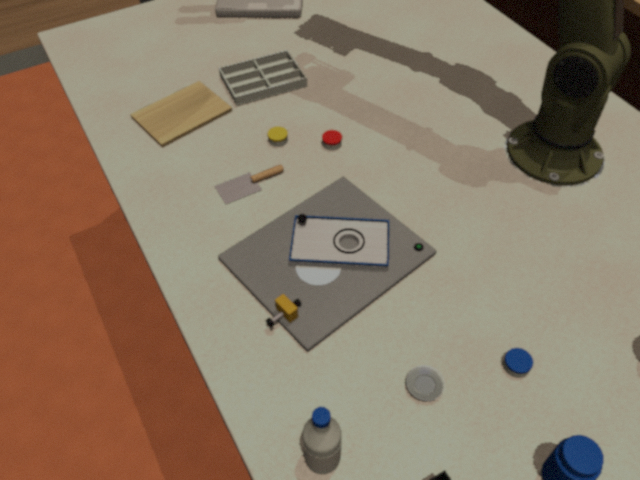

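The top view shows the blue pot at about (143,320), the ring at (314,266), the pin at (356,240), the free corner at (317,310) and the stop at (280,185). The scene view agrees. Next I'll turn these into positions.

```bash
cat > h.py <<'E'
from workcell import monitor,cams,r
import numpy as np, cv2
from scipy.spatial.transform import Rotation as R
def cam(name,s=None):
    i=cams.camera_info(name)
    if name=="wrist":
        T=np.eye(4); T[:3,:3]=R.from_rotvec(s["eef_rot"]).as_matrix(); T[:3,3]=s["ee_pos"]
        M=T@i["mount"]
    else: M=i["cam_to_world"]
    return i,M
def p2w(c,uv,z):
    i,M=c; d=M[:3,:3]@np.array([(uv[0]-i["cx"])/i["fx"],-(uv[1]-i["cy"])/i["fy"],-1]); o=M[:3,3]
    return o+d*(z-o[2])/d[2]
def w2p(c,p):
    i,M=c; q=M[:3,:3].T@(np.asarray(p)-M[:3,3]); return np.array([i["cx"]-i["fx"]*q[0]/q[2], i["cy"]+i["fy"]*q[1]/q[2]])
def blobs(im,lo,hi,amin=30):
    m=cv2.inRange(cv2.cvtColor(im,cv2.COLOR_RGB2HSV),lo,hi)
    n,_,st,ce=cv2.connectedComponentsWithStats(m)
    return [(ce[k],st[k]) for k in range(1,n) if st[k][4]>=amin]
def rel(s,target):  # shift in tool axes, units of 0.5 m
    return R.from_rotvec(s["eef_rot"]).inv().apply(np.asarray(target)-s["ee_pos"])/0.5
E
python3 - <<'E'
from h import *
im=cv2.imread("pics/top0.png")[:,:,::-1].copy(); c=cam("top")
for n,lo,hi,z in (("blue",(105,120,60),(125,255,255),.024),("yel",(18,120,100),(32,255,255),.024)):
    for ce,st in blobs(im,lo,hi,20): print(n,ce,st,p2w(c,ce,z).round(4))
for n,uv,z in (("pin",(355.5,240),.05),("ring",(314,266),.034),("c1",(323,211),.036),("c2",(366,241),.036),("c3",(317,310),.036),("c4",(273,279),.036),("s1",(244,185),.016),("s2",(365,167),.016),("s3",(393,310),.016),("s4",(268,333),.016),("buf",(281,198),.03),("stop",(280,185),.05)): print(n,p2w(c,uv,z).round(4))
s=monitor.sense(); print(R.from_rotvec(s["eef_rot"]).as_matrix().round(3))
E
python3 -c "
import cv2;im=cv2.imread('pics/top0.png')[150:350,230:410];cv2.imwrite('pics/crop0.png',cv2.resize(im,None,fx=3,fy=3,interpolation=2))"
```

```text
blue [150.62385321 129.68807339] [145 124  12  12 109] [0.8951 0.3973 0.024 ]
blue [345.67346939 225.83673469] [324 211  41  30  49] [ 0.6721 -0.064   0.024 ]
blue [300.43448276 280.97241379] [272 238  68  72 145] [0.5428 0.0365 0.024 ]
blue [ 43.63711002 282.60098522] [ 30 269  28  30 609] [0.5281 0.6106 0.024 ]
blue [141.28969359 318.94150418] [131 309  21  21 359] [0.4512 0.3869 0.024 ]
yel [570.05875486 208.64357977] [ 536  167   69   90 2570] [ 0.7233 -0.5819  0.024 ]
yel [279.  182.5] [270 177  19  12 160] [0.7721 0.0915 0.024 ]
yel [553.1875  249.59375] [551 241   6  18  32] [ 0.6261 -0.5374  0.024 ]
yel [566.95238095 252.47619048] [564 247   7  11  21] [ 0.62   -0.5685  0.024 ]
yel [481.80167598 281.4301676 ] [472 271  21  22 358] [ 0.5497 -0.3719  0.024 ]
pin [ 0.6339 -0.0849  0.05  ]
ring [0.5759 0.0067 0.034 ]
c1 [ 0.7029 -0.0114  0.036 ]
c2 [ 0.635  -0.1096  0.036 ]
c3 [ 0.4772 -0.0018  0.036 ]
c4 [0.5444 0.0975 0.036 ]
s1 [0.7668 0.1732 0.016 ]
s2 [ 0.8166 -0.1086  0.016 ]
s3 [ 0.4824 -0.1723  0.016 ]
s4 [0.426 0.106 0.016]
buf [0.7333 0.0854 0.03  ]
stop [0.7582 0.0875 0.05  ]
[[ 0.925  0.379 -0.001]
 [ 0.379 -0.925  0.001]
 [-0.    -0.001 -1.   ]]
```

View pics/crop0.png

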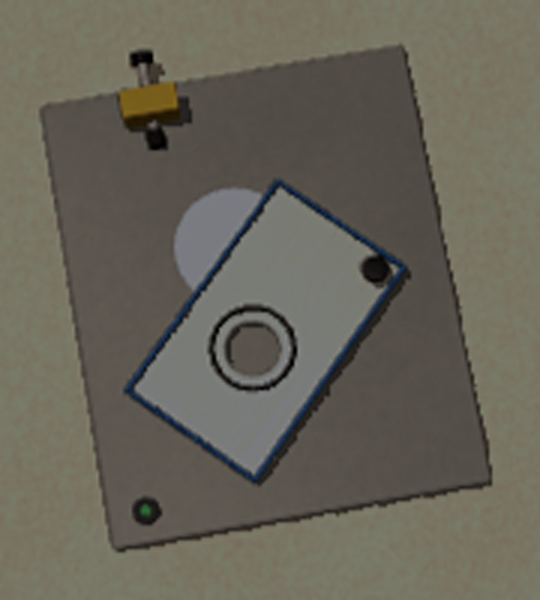

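```bash
python3 -m pendant '[{"linear":[0.866,-0.512,-0.06],"delta_rot":[0,0,-0.28]},{"linear":[0.866,-0.512,-0.06],"delta_rot":[0,0,-0.28]},{"linear":[0.866,-0.512,-0.06],"delta_rot":[0,0,-0.28]},{"linear":[0.866,-0.512,-0.06],"delta_rot":[0,0,-0.28]},{"linear":[0.866,-0.512,-0.06],"delta_rot":[0,0,-0.28]},{"linear":[0.866,-0.512,-0.06],"delta_rot":[0,0,-0.28]},{"linear":[0.866,-0.512,-0.06],"delta_rot":[0,0,-0.28]},{"linear":[0.866,-0.512,-0.06],"delta_rot":[0,0,-0.28]},{"linear":[0.866,-0.512,-0.06],"delta_rot":[0,0,-0.28]},{"linear":[0.866,-0.512,-0.06],"delta_rot":[0,0,-0.28]},{"linear":[0.866,-0.512,-0.06],"delta_rot":[0,0,-0.28]},{"linear":[0.866,-0.512,-0.06],"delta_rot":[0,0,-0.28]}]' -1
python3 - <<'E'
from h import *
s=monitor.sense(); M=R.from_rotvec(s["eef_rot"]).as_matrix(); print(M.round(3), s["joints"].round(2))
for t in ((0.5,0.09,.22),(0.45,0.386,.15)): print(rel(s,t).round(3))
E
```

```text
t: 1.15
ee_pos: [0.5483, -0.2019, 0.2524]
eef_rot: [2.775, 1.471, -0.0]
force: [0.6, -0.2, -0.3]
opening: 0.0866
grasp_force: 0.0
[[ 0.561  0.828 -0.   ]
 [ 0.828 -0.561 -0.   ]
 [-0.     0.    -1.   ]] [ 0.71  0.2  -0.46  1.56  0.09  1.4  -0.36]
[ 0.429 -0.408  0.065]
[ 0.863 -0.823  0.204]
```

```bash
python3 -m pendant '[{"linear":[0.429,-0.408,0.06],"delta_rot":[0,0,0]},{"linear":[0.429,-0.408,0.06],"delta_rot":[0,0,0]},{"linear":[0.429,-0.408,0.06],"delta_rot":[0,0,0]},{"linear":[0.429,-0.408,0.06],"delta_rot":[0,0,0]},{"linear":[0.429,-0.408,0.06],"delta_rot":[0,0,0]},{"linear":[0.429,-0.408,0.06],"delta_rot":[0,0,0]},{"linear":[0.429,-0.408,0.06],"delta_rot":[0,0,0]},{"linear":[0.429,-0.408,0.06],"delta_rot":[0,0,0]},{"linear":[0.429,-0.408,0.06],"delta_rot":[0,0,0]},{"linear":[0.429,-0.408,0.06],"delta_rot":[0,0,0]}]'
python3 - <<'E'
from h import *
s=monitor.sense(); im=cams.camera("wrist"); cv2.imwrite("pics/w1.png",im[:,:,::-1]); c=cam("wrist",s)
np.save("s1.npy",s,allow_pickle=True)
print("vel",abs(s["qvel"]).max(), "ring",w2p(c,(.576,.0067,.034)),"pin",w2p(c,(.634,-.085,.05)))
print(rel(s,(0.45,0.386,.13)).round(3))
E
```

```text
t: 1.98
ee_pos: [0.4991, 0.088, 0.2222]
eef_rot: [2.774, 1.473, -0.001]
force: [0.6, -1.1, -0.3]
opening: 0.0867
grasp_force: 0.0
vel 0.03881796008143111 ring [434.43905161 241.8078396 ] pin [548.24769245 293.77813982]
[ 0.439 -0.415  0.184]
```

View pics/w1.png

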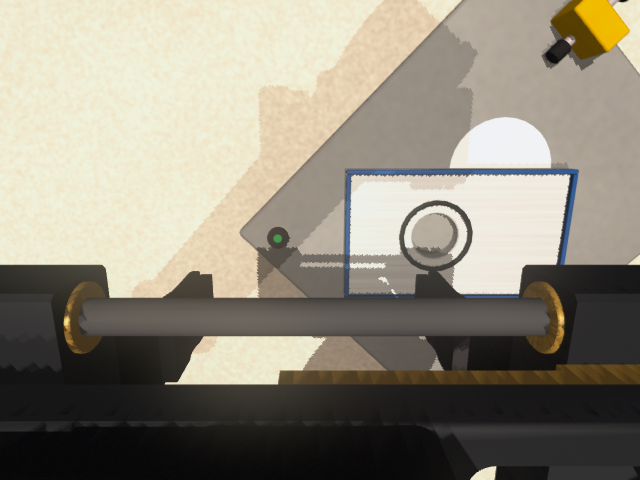

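The wrist view shows the ring centred near (436,236), the rim corners at (346,170) and (578,171), and the stop at the upper right with its buffer tip at (553,55). The ring sits close to its predicted pixel. Now the pot.

```bash
python3 -m pendant '[{"linear":[0.319,-0.415,0.14],"delta_rot":[0,0,0]},{"linear":[0.319,-0.415,0.14],"delta_rot":[0,0,0]},{"linear":[0.319,-0.415,0.14],"delta_rot":[0,0,0]},{"linear":[0.319,-0.415,0.14],"delta_rot":[0,0,0]},{"linear":[0.319,-0.415,0.14],"delta_rot":[0,0,0]},{"linear":[0.319,-0.415,0.14],"delta_rot":[0,0,0]},{"linear":[0.319,-0.415,0.14],"delta_rot":[0,0,0]},{"linear":[0.319,-0.415,0.14],"delta_rot":[0,0,0]},{"linear":[0.319,-0.415,0.14],"delta_rot":[0,0,0]},{"linear":[0.319,-0.415,0.14],"delta_rot":[0,0,0]}]'
python3 - <<'E'
from h import *
s=monitor.sense(); im=cams.camera("wrist"); cv2.imwrite("pics/w2.png",im[:,:,::-1]); c=cam("wrist",s)
print("vel",abs(s["qvel"]).max())
for ce,st in blobs(im,(105,120,40),(125,255,255),400):
    m=(st[0]+st[2]/2,st[1]+st[3]/2)
    print(ce,st,p2w(c,ce,.024).round(4), p2w(c,m,.024).round(4), rel(s,p2w(c,m,.009)).round(4))
    print("width mm at lid",np.linalg.norm(p2w(c,(st[0],ce[1]),.024)-p2w(c,(st[0]+st[2],ce[1]),.024))*1e3)
s1=np.load("s1.npy",allow_pickle=True).item(); c1=cam("wrist",s1)
print("ring w1",p2w(c1,(436.5,236),.034).round(4),"buf",p2w(c1,(553,55),.03).round(4))
E
```

```text
t: 2.87
ee_pos: [0.4187, 0.3345, 0.1521]
eef_rot: [2.777, 1.466, -0.001]
force: [-0.5, -0.2, -0.4]
opening: 0.0869
grasp_force: 0.0
vel 0.014688025253654757
[309.47276518 137.69898358] [ 275  102   70   72 3837] [0.4542 0.3907 0.024 ] [0.4544 0.3903 0.024 ] [ 0.1327 -0.0043  0.286 ]
width mm at lid 48.91317702889659
ring w1 [0.5802 0.0103 0.034 ] buf [0.735  0.0876 0.03  ]
```

View pics/w2.png

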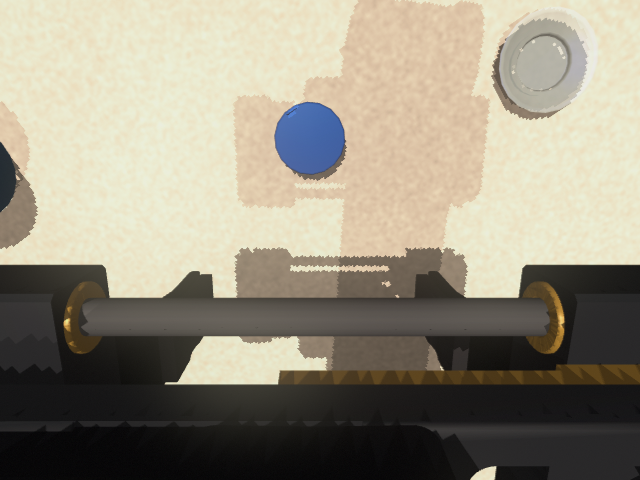

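The wrist view shows the blue lid centred at (310,138), 49 mm wide, with the dish well clear at (543,62). I'll move over the pot and descend.

```bash
python3 -m pendant '[{"linear":[0.132,-0.004,0.1],"delta_rot":[0,0,0]},{"linear":[0.132,-0.004,0.1],"delta_rot":[0,0,0]},{"linear":[0.132,-0.004,0.2],"delta_rot":[0,0,0]},{"linear":[0.132,-0.004,0.2],"delta_rot":[0,0,0]},{"linear":[0.132,-0.004,0.2],"delta_rot":[0,0,0]},{"linear":[0.132,-0.004,0.2],"delta_rot":[0,0,0]}]'
python3 - <<'E'
from h import *
s=monitor.sense(); print(rel(s,(.4543,.3905,.009)).round(4), s["qvel"].round(3))
E
```

```text
t: 3.42
ee_pos: [0.4532, 0.3912, 0.0529]
eef_rot: [2.776, 1.468, -0.0]
force: [0.4, -0.1, -0.2]
opening: 0.087
grasp_force: 0.0
[0.0002 0.0025 0.0878] [ 0.001 -0.037 -0.022 -0.027 -0.    -0.006 -0.003]
```

```bash
python3 -m pendant '[{"linear":[0,0.003,0.05],"delta_rot":[0,0,0]},{"linear":[0,0.003,0.087],"delta_rot":[0,0,0]},{"linear":[0,0.003,0.087],"delta_rot":[0,0,0]},{"linear":[0,0.003,0.087],"delta_rot":[0,0,0]}]'
python3 -m pendant '[{"linear":[0,0,0],"delta_rot":[0,0,0]},{"linear":[0,0,0],"delta_rot":[0,0,0]},{"linear":[0,0,0],"delta_rot":[0,0,0]},{"linear":[0,0,0],"delta_rot":[0,0,0]},{"linear":[0,0,0],"delta_rot":[0,0,0]},{"linear":[0,0,0],"delta_rot":[0,0,0]},{"linear":[0,0,0],"delta_rot":[0,0,0]},{"linear":[0,0,0],"delta_rot":[0,0,0]},{"linear":[0,0,0],"delta_rot":[0,0,0]},{"linear":[0,0,0],"delta_rot":[0,0,0]}]' 1 12
```

```text
t: 3.75
ee_pos: [0.4545, 0.3914, 0.0106]
eef_rot: [2.776, 1.47, 0.003]
force: [0.2, 0.7, 0.7]
opening: 0.0869
grasp_force: 0.0
t: 4.58
ee_pos: [0.4534, 0.3918, 0.0088]
eef_rot: [2.775, 1.472, -0.0]
force: [-0.2, -0.3, 1.3]
opening: 0.0493
grasp_force: 12.0
```

```bash
python3 -m pendant '[{"linear":[0,0,-0.06],"delta_rot":[0,0,0]},{"linear":[0,0,-0.14],"delta_rot":[0,0,0]},{"linear":[0,0,-0.2],"delta_rot":[0,0,0]},{"linear":[0,0,-0.262],"delta_rot":[0,0,0]}]'
python3 -m pendant '[{"linear":[-0.633,0.638,0],"delta_rot":[0,0,0]},{"linear":[-0.633,0.638,0],"delta_rot":[0,0,0]},{"linear":[-0.633,0.638,0],"delta_rot":[0,0,0]},{"linear":[-0.633,0.638,0],"delta_rot":[0,0,0]},{"linear":[-0.633,0.638,0],"delta_rot":[0,0,0]},{"linear":[-0.633,0.638,0],"delta_rot":[0,0,0]},{"linear":[-0.633,0.638,0],"delta_rot":[0,0,0]},{"linear":[-0.633,0.638,0],"delta_rot":[0,0,0]},{"linear":[-0.633,0.638,0],"delta_rot":[0,0,0]},{"linear":[-0.633,0.638,0],"delta_rot":[0,0,0]},{"linear":[-0.633,0.638,0],"delta_rot":[0,0,0]},{"linear":[-0.633,0.638,0],"delta_rot":[0,0,0]}]'
python3 -m pendant '[{"linear":[0,0,0],"delta_rot":[0,0,0]},{"linear":[0,0,0],"delta_rot":[0,0,0]},{"linear":[0,0,0],"delta_rot":[0,0,0]}]'
python3 - <<'E'
from h import *
s=monitor.sense(); im=cams.camera("wrist"); cv2.imwrite("pics/w3.png",im[:,:,::-1]); c=cam("wrist",s)
np.save("s3.npy",s,allow_pickle=True)
print("vel",abs(s["qvel"]).max(),"ring expected px",w2p(c,(.58,.0103,.034)))
g=cv2.cvtColor(im,cv2.COLOR_RGB2GRAY)
m=(g<70).astype(np.uint8)*255; m[255:]=0
cs,_=cv2.findContours(m,cv2.RETR_LIST,cv2.CHAIN_APPROX_NONE)
for k in cs:
    if len(k)>80:
        e=cv2.fitEllipse(k); print(len(k),np.round(e[0],1),np.round(e[1],1), p2w(c,e[0],.034).round(4))
E
```

```text
t: 4.92
ee_pos: [0.453, 0.3918, 0.141]
eef_rot: [-2.775, -1.472, 0.001]
force: [0.7, -0.0, -0.4]
opening: 0.0494
grasp_force: 12.0
t: 5.92
ee_pos: [0.5403, -0.059, 0.1391]
eef_rot: [2.781, 1.454, -0.003]
force: [0.0, -1.6, -0.6]
opening: 0.0497
grasp_force: 12.0
t: 6.17
ee_pos: [0.5397, -0.0472, 0.1397]
eef_rot: [-2.773, -1.475, -0.0]
force: [0.8, 0.4, -1.5]
opening: 0.0499
grasp_force: 12.0
vel 0.007983406358976894 ring expected px [314.87719448 131.68499188]
106 [313.4 252. ] [ 6.4 48.6] [ 0.5343 -0.0558  0.034 ]
85 [105.6 139.3] [27.  31.4] [0.4653 0.0818 0.034 ]
419 [316.2 132.5] [ 92.5 100.2] [0.5804 0.0094 0.034 ]
1302 [323.8 139.4] [231.6 393.6] [0.5821 0.0031 0.034 ]
```

View pics/w3.png

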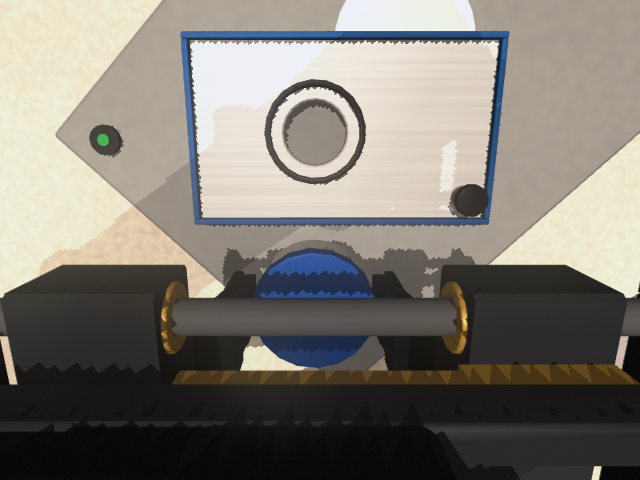

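The wrist view has the ring at (316,132), the held lid centred near (315,308), the pin at (470,200), and the tray square with the tool. I'll measure the pot-to-ring offset in this one image.

Run:
```python
from h import *
s=np.load("s3.npy",allow_pickle=True).item(); c=cam("wrist",s); z=s["ee_pos"][2]+.015
for uv in ((315,308),(255,290),(375,290),(315,249),(315,367)): print(uv,p2w(c,uv,z).round(4), (rel(s,p2w(c,uv,z))*.5).round(4))
pot=p2w(c,(315,308),z); ring=np.array((.5804,.0095,0))
print("shift by lid",(rel(s,s["ee_pos"]+ring-pot)).round(4)," by tcp",rel(s,(.5804,.0095,.045)).round(4))
print("tray rim px to heading:",[p2w(c,p,.036).round(4) for p in((181,32),(508,33),(195,222),(489,222))], p2w(c,(470,199),.05))
```

```text
(315, 308) [ 0.5414 -0.0467  0.1547] [ 0.0014  0.001  -0.015 ]
(255, 290) [ 0.5263 -0.0275  0.1547] [ 0.0089 -0.0222 -0.015 ]
(375, 290) [ 0.5648 -0.0535  0.1547] [ 0.0089  0.0243 -0.015 ]
(315, 249) [ 0.5547 -0.0268  0.1547] [ 0.0253  0.001  -0.015 ]
(315, 367) [ 0.5269 -0.0682  0.1547] [-0.0245  0.0011 -0.015 ]
shift by lid [0.1367 0.0021 0.3094]  by tcp [0.1395 0.0042 0.1894]
tray rim px to heading: [array([0.5454, 0.1036, 0.036 ]), array([ 0.7087, -0.0071,  0.036 ]), array([0.4803, 0.0066, 0.036 ]), array([ 0.6444, -0.1039,  0.036 ])] [ 0.63784836 -0.078297    0.05      ]
```

```bash
python3 -m pendant '[{"linear":[0.138,0.003,0.05],"delta_rot":[0,0,0]},{"linear":[0.138,0.003,0.05],"delta_rot":[0,0,0]},{"linear":[0.138,0.003,0.14],"delta_rot":[0,0,0]},{"linear":[0.138,0.003,0.165],"delta_rot":[0,0,0]},{"linear":[0.138,0.003,0.165],"delta_rot":[0,0,0]},{"linear":[0.138,0.003,0.165],"delta_rot":[0,0,0]},{"linear":[0.138,0.003,0.165],"delta_rot":[0,0,0]},{"linear":[0.138,0.003,0.165],"delta_rot":[0,0,0]}]'
python3 - <<'E'
from h import *
s=monitor.sense(); print(s["ee_pos"],(rel(s,(.5804-.0006,.0095-.0003,.0395))).round(4),s["force"].round(2))
E
```

```text
t: 6.88
ee_pos: [0.5813, 0.0072, 0.0594]
eef_rot: [2.774, 1.471, 0.004]
force: [-0.4, 0.5, 0.5]
opening: 0.0494
grasp_force: 12.0
[0.58133042 0.00722918 0.05936475] [ 0.0015 -0.0049  0.0397] [-0.35  0.47  0.53]
```

```bash
for i in 1 2; do python3 -m pendant '[{"linear":[0,0,0],"delta_rot":[0,0,0]},{"linear":[0,0,0],"delta_rot":[0,0,0]}]' | head -2; done
python3 - <<'E'
from h import *
s=monitor.sense(); print(s["ee_pos"],(rel(s,(.5804-.0006,.0095-.0003,.0395))).round(4),s["force"].round(2))
E
```

```text
t: 7.05
ee_pos: [0.5808, 0.0068, 0.0587]
t: 7.22
ee_pos: [0.5801, 0.0068, 0.0578]
[0.58013333 0.00683637 0.05777931] [ 0.0035 -0.0032  0.0366] [ 0.57 -0.02  0.24]
```

```bash
python3 -m pendant '[{"linear":[0.003,-0.003,0.015],"delta_rot":[0,0,0]},{"linear":[0.003,-0.003,0.025],"delta_rot":[0,0,0]},{"linear":[0.003,-0.003,0.032],"delta_rot":[0,0,0]},{"linear":[0.003,-0.003,0.032],"delta_rot":[0,0,0]},{"linear":[0.003,-0.003,0.032],"delta_rot":[0,0,0]}]'
python3 -m pendant '[{"linear":[0,0,0.002],"delta_rot":[0,0,0]},{"linear":[0,0,0.002],"delta_rot":[0,0,0]},{"linear":[0,0,0.002],"delta_rot":[0,0,0]}]'
```

```text
t: 7.63
ee_pos: [0.5791, 0.0092, 0.0407]
eef_rot: [-2.775, -1.472, 0.001]
force: [-0.7, 0.0, -0.8]
opening: 0.0496
grasp_force: 12.0
t: 7.88
ee_pos: [0.5797, 0.0091, 0.0404]
eef_rot: [2.775, 1.472, 0.0]
force: [0.6, -0.2, 0.3]
opening: 0.0492
grasp_force: 12.0
```

```bash
for i in 1 2; do python3 -m pendant '[{"linear":[0,0,0.002],"delta_rot":[0,0,0]},{"linear":[0,0,0.002],"delta_rot":[0,0,0]},{"linear":[0,0,0.002],"delta_rot":[0,0,0]}]' | egrep "pos|force:"; done
```

```text
ee_pos: [0.5795, 0.0092, 0.0393]
force: [-0.2, -0.5, -1.4]
grasp_force: 12.0
ee_pos: [0.5798, 0.0092, 0.0388]
force: [-1.0, -0.7, 4.0]
grasp_force: 12.0
```

```bash
python3 -m pendant '[{"linear":[0,0,0],"delta_rot":[0,0,0]},{"linear":[0,0,0],"delta_rot":[0,0,0]},{"linear":[0,0,0],"delta_rot":[0,0,0]},{"linear":[0,0,0],"delta_rot":[0,0,0]},{"linear":[0,0,0],"delta_rot":[0,0,0]}]' -0.6
python3 -m pendant '[{"linear":[0,0,-0.02],"delta_rot":[0,0,0]},{"linear":[0,0,-0.05],"delta_rot":[0,0,0]},{"linear":[0,0,-0.1],"delta_rot":[0,0,0]},{"linear":[-0.07,0,-0.18],"delta_rot":[0,0,0]},{"linear":[-0.14,0,-0.2],"delta_rot":[0,0,0]},{"linear":[-0.14,0,-0.2],"delta_rot":[0,0,0]},{"linear":[-0.14,0,-0.2],"delta_rot":[0,0,0]},{"linear":[-0.14,0,-0.2],"delta_rot":[0,0,0]},{"linear":[-0.14,0,-0.2],"delta_rot":[0,0,0]}]'
python3 - <<'E'
from h import *
s=monitor.sense(); im=cams.camera("wrist"); cv2.imwrite("pics/w4.png",im[:,:,::-1]); c=cam("wrist",s)
np.save("s4.npy",s,allow_pickle=True)
for ce,st in blobs(im,(105,120,40),(125,255,255),1500):
    m=(st[0]+st[2]/2,st[1]+st[3]/2); print(ce,st, p2w(c,m,.054).round(4), p2w(c,ce,.054).round(4))
E
```

```text
t: 8.8
ee_pos: [0.5794, 0.0092, 0.0381]
eef_rot: [-2.775, -1.472, 0.0]
force: [-0.1, -0.1, -0.5]
opening: 0.0681
grasp_force: 0.0
t: 9.55
ee_pos: [0.5403, -0.0474, 0.138]
eef_rot: [-2.773, -1.474, -0.0]
force: [0.7, -0.1, -0.1]
opening: 0.0692
grasp_force: 0.0
[374.16699411  75.76860947] [ 179   31  330  194 4581] [0.5957 0.002  0.054 ] [0.6257 0.0165 0.054 ]
[315.58090675 134.00626613] [ 275   92   82   85 5426] [0.58   0.0081 0.054 ] [0.5799 0.0085 0.054 ]
```

View pics/w4.png

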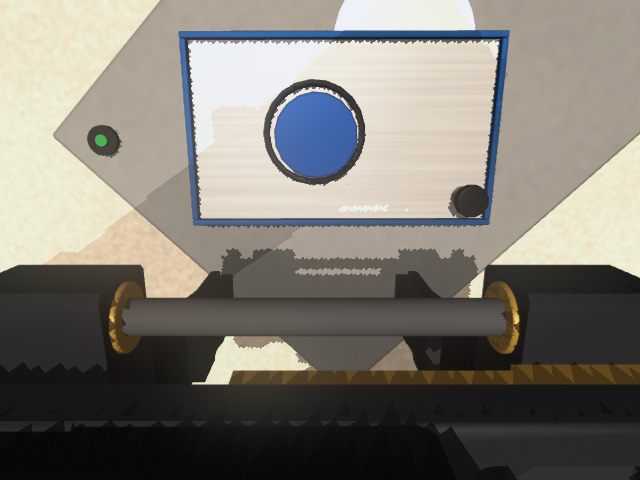

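The pot sits inside the ring: lid centre (316,134), about 1 mm from the ring's centre, with the tray unmoved. Next I'll shut the gripper and come down beside the push point.

```bash
python3 -m pendant '[{"linear":[-0.03,-0.119,0],"delta_rot":[0,0,0]},{"linear":[-0.03,-0.119,0],"delta_rot":[0,0,0]},{"linear":[-0.03,-0.119,0],"delta_rot":[0,0,0]},{"linear":[-0.03,-0.119,0.08],"delta_rot":[0,0,0]},{"linear":[-0.03,-0.119,0.14],"delta_rot":[0,0,0]},{"linear":[-0.03,-0.119,0.18],"delta_rot":[0,0,0]},{"linear":[-0.03,-0.119,0.21],"delta_rot":[0,0,0]},{"linear":[-0.03,-0.119,0.23],"delta_rot":[0,0,0]},{"linear":[-0.03,-0.119,0.23],"delta_rot":[0,0,0]},{"linear":[-0.03,-0.119,0.23],"delta_rot":[0,0,0]},{"linear":[-0.03,-0.119,0.23],"delta_rot":[0,0,0]}]' 1 20
python3 - <<'E'
from h import *
s=monitor.sense(); print(s["force"].round(2), R.from_rotvec(s["eef_rot"]).as_matrix().round(3)[:2], s["joints"].round(2))
E
```

```text
t: 10.52
ee_pos: [0.4837, -0.0274, 0.0242]
eef_rot: [2.774, 1.472, 0.002]
force: [0.9, -0.2, -0.5]
opening: 0.0049
grasp_force: 0.0
[ 0.86 -0.22 -0.54] [[ 0.56   0.828  0.002]
 [ 0.828 -0.56   0.   ]] [ 0.66  0.24 -0.71  2.04  0.19  0.92 -0.75]
```

```bash
python3 -m pendant '[{"linear":[0.008,0,0.002],"delta_rot":[0,0,0]},{"linear":[0.016,0,0.004],"delta_rot":[0,0,0]},{"linear":[0.022,0,0.004],"delta_rot":[0,0,0]},{"linear":[0.026,0,0.004],"delta_rot":[0,0,0]},{"linear":[0.030,0,0.004],"delta_rot":[0,0,0]},{"linear":[0.030,0,0.004],"delta_rot":[0,0,0]}]'
python3 - <<'E'
from h import *
C=np.array([.028,.158])
for a in (.5,1,2,3,4,6,8,10,12,14,16,18,20,22,24):
    t=np.radians(a); P=C-np.array([C[0]*np.cos(t)-C[1]*np.sin(t),C[0]*np.sin(t)+C[1]*np.cos(t)]); print(a,(P/.5).round(4),round(a/120,4))
E
```

```text
t: 11.02
ee_pos: [0.4912, -0.015, 0.0214]
eef_rot: [2.775, 1.473, 0.0]
force: [1.0, -0.5, -0.1]
opening: 0.0002
grasp_force: 0.0
0.5 [ 0.0028 -0.0005] 0.0042
1 [ 0.0055 -0.0009] 0.0083
2 [ 0.0111 -0.0018] 0.0167
3 [ 0.0166 -0.0025] 0.025
4 [ 0.0222 -0.0031] 0.0333
6 [ 0.0333 -0.0041] 0.05
8 [ 0.0445 -0.0047] 0.0667
10 [ 0.0557 -0.0049] 0.0833
12 [ 0.0669 -0.0047] 0.1
14 [ 0.0781 -0.0042] 0.1167
16 [ 0.0893 -0.0032] 0.1333
18 [ 0.1004 -0.0018] 0.15
20 [ 1.115e-01 -1.000e-04] 0.1667
22 [0.1225 0.002 ] 0.1833
24 [0.1334 0.0045] 0.2
```

```bash
python3 -m pendant '[{"linear":[0.0055,-0.0009,0],"delta_rot":[0,0,0.0083]},{"linear":[0.0111,-0.0018,0],"delta_rot":[0,0,0.0167]},{"linear":[0.0222,-0.0031,0],"delta_rot":[0,0,0.0333]},{"linear":[0.0333,-0.0041,0],"delta_rot":[0,0,0.05]},{"linear":[0.0445,-0.0047,0],"delta_rot":[0,0,0.0667]},{"linear":[0.0557,-0.0049,0],"delta_rot":[0,0,0.0833]},{"linear":[0.0669,-0.0047,0],"delta_rot":[0,0,0.1]},{"linear":[0.0781,-0.0042,0],"delta_rot":[0,0,0.1167]},{"linear":[0.0893,-0.0032,0],"delta_rot":[0,0,0.1333]},{"linear":[0.1004,-0.0018,0],"delta_rot":[0,0,0.15]},{"linear":[0.1115,0,0],"delta_rot":[0,0,0.1667]},{"linear":[0.1115,0,0],"delta_rot":[0,0,0.1667]}]'
python3 - <<'E'
from h import *
s=monitor.sense(); M=R.from_rotvec(s["eef_rot"]).as_matrix(); print((M.T@s["force"]).round(2),"tray heading if flat",np.degrees(np.arctan2(M[1,0],M[0,0]))+90, "pin in tool",(M.T@(np.array([.639,-.08,.02])-s["ee_pos"])).round(4))
im=cams.camera("wrist"); cv2.imwrite("pics/w5.png",im[:,:,::-1])
E
```

```text
t: 12.02
ee_pos: [0.523, 0.032, 0.0214]
eef_rot: [-2.989, -0.966, -0.002]
force: [0.1, -0.4, -0.1]
opening: 0.0004
grasp_force: 0.0
[-0.11  0.39  0.1 ] tray heading if flat 125.83974924811346 pin in tool [0.0284 0.1587 0.0014]
```

View pics/w5.png

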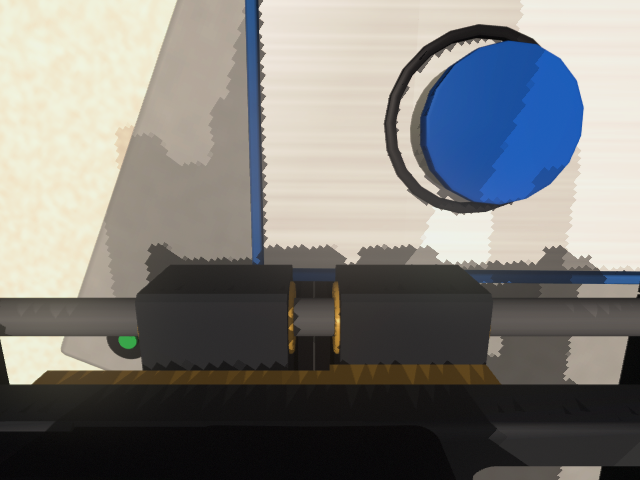

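The tray's rim is square with the tool and the free corner is at (256,265), so the tray turns with the finger, and the pot is in its ring. I'll go on, ending slowly.

```bash
python3 -m pendant '[{"linear":[0.0111,-0.0018,0],"delta_rot":[0,0,0.0167]},{"linear":[0.0222,-0.0031,0],"delta_rot":[0,0,0.0333]},{"linear":[0.0333,-0.0041,0],"delta_rot":[0,0,0.05]},{"linear":[0.0445,-0.0047,0],"delta_rot":[0,0,0.0667]},{"linear":[0.0557,-0.0049,0],"delta_rot":[0,0,0.0833]},{"linear":[0.0669,-0.0047,0],"delta_rot":[0,0,0.1]},{"linear":[0.0781,-0.0042,0],"delta_rot":[0,0,0.1167]},{"linear":[0.0893,-0.0032,0],"delta_rot":[0,0,0.1333]},{"linear":[0.1004,-0.0018,0],"delta_rot":[0,0,0.15]},{"linear":[0.106,-0.001,0],"delta_rot":[0,0,0.1583]},{"linear":[0.1115,0,0],"delta_rot":[0,0,0.1667]},{"linear":[0.1115,0,0],"delta_rot":[0,0,0.1667]}]'
cat > f.py <<'E'
from h import *
s=monitor.sense(); M=R.from_rotvec(s["eef_rot"]).as_matrix(); print("F tool",(M.T@s["force"]).round(2),"heading",round(np.degrees(np.arctan2(M[1,0],M[0,0]))+90,2), "pin",(M.T@(np.array([.639,-.08,.02])-s["ee_pos"])).round(4),"t",round(s["t"],2))
E
python3 f.py
python3 - <<'E'
from h import *
im=cams.camera("top"); cv2.imwrite("pics/t5.png",cv2.resize(im[150:350,230:410,::-1],None,fx=3,fy=3,interpolation=2))
E
```

```text
t: 13.07
ee_pos: [0.5677, 0.0635, 0.0213]
eef_rot: [-3.112, -0.433, -0.0]
force: [0.1, -0.8, 0.2]
opening: 0.001
grasp_force: 0.0
F tool [-0.1   0.78 -0.23] heading 105.86 pin [0.0294 0.1575 0.0013] t 13.07
```

View pics/t5.png

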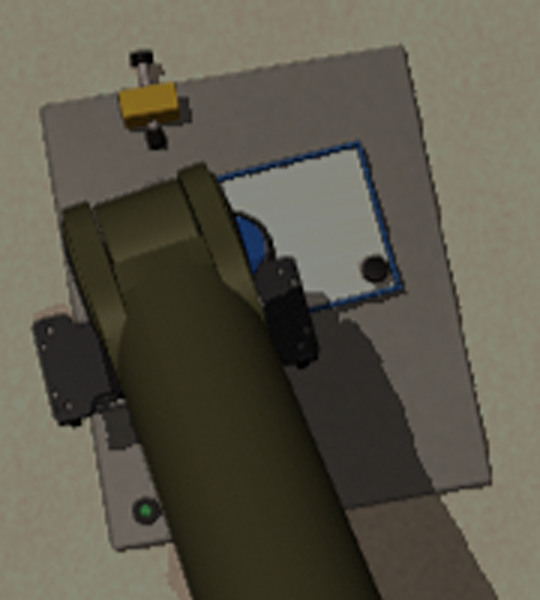

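The top view shows the tray close to square with the stop, the far edge about 30 mm short of the buffer tip at (156,147), and the pot still in place. I'll creep in with force checks.

```bash
python3 -m pendant '[{"linear":[0.0055,-0.0009,0],"delta_rot":[0,0,0.0083]},{"linear":[0.0111,-0.0018,0],"delta_rot":[0,0,0.0167]},{"linear":[0.0166,-0.0025,0],"delta_rot":[0,0,0.025]},{"linear":[0.0222,-0.0031,0],"delta_rot":[0,0,0.0333]},{"linear":[0.0277,-0.0036,0],"delta_rot":[0,0,0.0417]},{"linear":[0.0333,-0.0041,0],"delta_rot":[0,0,0.05]},{"linear":[0.0333,-0.0041,0],"delta_rot":[0,0,0.05]}]' >/dev/null; python3 f.py
for i in 1 2 3 4; do python3 -m pendant '[{"linear":[0.0014,-0.0002,0],"delta_rot":[0,0,0.0021]},{"linear":[0.0028,-0.0005,0],"delta_rot":[0,0,0.0042]},{"linear":[0.0028,-0.0005,0],"delta_rot":[0,0,0.0042]}]'>/dev/null; python3 f.py; done
```

```text
F tool [ 1.26 -0.1  -0.52] heading 99.81 pin [0.0289 0.1575 0.0014] t 13.7
F tool [-0.24 -0.26 -0.44] heading 99.35 pin [0.0295 0.1574 0.0013] t 13.95
F tool [-0.44  0.38 -0.3 ] heading 98.84 pin [0.0296 0.1574 0.0013] t 14.2
F tool [-0.34 -0.95  0.72] heading 98.34 pin [0.0294 0.1573 0.0013] t 14.45
F tool [ 0.09  0.09 -1.37] heading 97.83 pin [0.0294 0.1573 0.0013] t 14.7
```

```bash
python3 -m pendant '[{"linear":[0.0014,-0.0002,0],"delta_rot":[0,0,0.0021]},{"linear":[0.0028,-0.0005,0],"delta_rot":[0,0,0.0042]},{"linear":[0.0041,-0.0007,0],"delta_rot":[0,0,0.0063]},{"linear":[0.0055,-0.0009,0],"delta_rot":[0,0,0.0083]}]'>/dev/null; python3 f.py
python3 -m pendant '[{"linear":[0.0014,-0.0002,0],"delta_rot":[0,0,0.0021]},{"linear":[0.0028,-0.0005,0],"delta_rot":[0,0,0.0042]},{"linear":[0.0041,-0.0007,0],"delta_rot":[0,0,0.0063]}]'>/dev/null; python3 f.py
```

```text
F tool [-0.74  0.12  0.59] heading 96.83 pin [0.0295 0.1573 0.0013] t 15.03
F tool [-0.88  0.42 -0.12] heading 96.08 pin [0.0295 0.1573 0.0013] t 15.28
```

Run:
```python
from h import *
s=monitor.sense(); im=cams.camera("wrist"); cv2.imwrite("pics/w6.png",im[:,:,::-1])
c=cam("wrist",s); print(w2p(c,(.735,.0876,.03)))
```

```text
[ 315.36332007 -106.56489546]
```

View pics/w6.png

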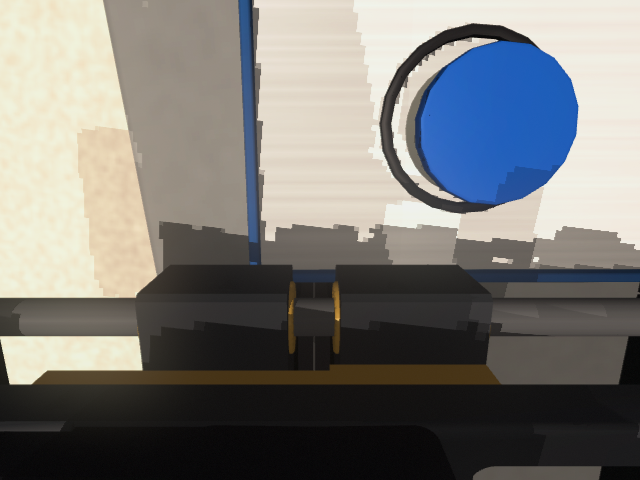

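The wrist view shows the same picture: rim corner at (252,268) and the pot in its ring, so the tray is following the finger.

```bash
for i in 1 2 3; do python3 -m pendant '[{"linear":[0.0014,-0.0002,0],"delta_rot":[0,0,0.0021]},{"linear":[0.0028,-0.0005,0],"delta_rot":[0,0,0.0042]},{"linear":[0.0028,-0.0005,0],"delta_rot":[0,0,0.0042]}]'>/dev/null; python3 f.py; done
```

```text
F tool [-0.35  0.02  0.86] heading 95.58 pin [0.0294 0.1573 0.0013] t 15.58
F tool [-1.16  0.19  0.13] heading 95.08 pin [0.0294 0.1572 0.0013] t 15.83
F tool [-0.8   0.38  0.38] heading 94.57 pin [0.0294 0.1573 0.0013] t 16.08
```

```bash
for i in 1 2 3 4; do python3 -m pendant '[{"linear":[0.0007,-0.0001,0],"delta_rot":[0,0,0.001]},{"linear":[0.0014,-0.0002,0],"delta_rot":[0,0,0.0021]},{"linear":[0.0014,-0.0002,0],"delta_rot":[0,0,0.0021]}]'>/dev/null; python3 f.py; done
```

```text
F tool [-0.07  0.43 -0.25] heading 94.33 pin [0.0295 0.1573 0.0013] t 16.33
F tool [0.03 0.   0.06] heading 94.08 pin [0.0294 0.1572 0.0013] t 16.58
F tool [-0.41  0.55  0.08] heading 93.83 pin [0.0294 0.1572 0.0013] t 16.83
F tool [ 0.01 -0.32 -0.01] heading 93.57 pin [0.0294 0.1572 0.0013] t 17.08
```

```bash
for i in 1 2 3; do python3 -m pendant '[{"linear":[0.0007,-0.0001,0],"delta_rot":[0,0,0.001]},{"linear":[0.0014,-0.0002,0],"delta_rot":[0,0,0.0021]},{"linear":[0.0014,-0.0002,0],"delta_rot":[0,0,0.0021]}]'>/dev/null; python3 f.py; done
```

```text
F tool [-0.96 -0.17 -0.63] heading 93.32 pin [0.0294 0.1571 0.0013] t 17.33
F tool [-1.31 -0.15  0.18] heading 93.07 pin [0.0294 0.1571 0.0013] t 17.58
F tool [-0.2   0.25  0.36] heading 92.82 pin [0.0294 0.1571 0.0013] t 17.83
```

```bash
for i in 1 2 3; do python3 -m pendant '[{"linear":[0.0007,-0.0001,0],"delta_rot":[0,0,0.001]},{"linear":[0.0014,-0.0002,0],"delta_rot":[0,0,0.0021]},{"linear":[0.0014,-0.0002,0],"delta_rot":[0,0,0.0021]}]'>/dev/null; python3 f.py; done
```

```text
F tool [-0.33  0.23 -0.77] heading 92.56 pin [0.0294 0.157  0.0013] t 18.08
F tool [-0.88  0.06  0.41] heading 92.31 pin [0.0294 0.157  0.0013] t 18.33
F tool [-1.55  0.33 -1.54] heading 92.06 pin [0.0298 0.1569 0.0012] t 18.58
```

```bash
for i in 1 2; do python3 -m pendant '[{"linear":[0.0007,-0.0001,0],"delta_rot":[0,0,0.001]},{"linear":[0.0007,-0.0001,0],"delta_rot":[0,0,0.001]},{"linear":[0.0007,-0.0001,0],"delta_rot":[0,0,0.001]}]'>/dev/null; python3 f.py; done
```

```text
F tool [-3.37  0.66 -1.14] heading 91.95 pin [0.0299 0.1569 0.0012] t 18.83
F tool [-4.33  0.77 -2.11] heading 91.84 pin [0.03   0.1569 0.0011] t 19.08
```

```bash
for i in 1 2 3; do python3 -m pendant '[{"linear":[0.0007,-0.0001,0],"delta_rot":[0,0,0]},{"linear":[0.0007,-0.0001,0],"delta_rot":[0,0,0]},{"linear":[0.0007,-0.0001,0],"delta_rot":[0,0,0]}]'>/dev/null; python3 f.py; done
```

```text
F tool [-5.49  0.26 -2.25] heading 91.83 pin [0.0298 0.157  0.0011] t 19.33
F tool [-6.11  0.03 -2.41] heading 91.83 pin [0.0297 0.157  0.001 ] t 19.58
F tool [-6.69  1.3  -2.45] heading 91.83 pin [0.0296 0.157  0.0009] t 19.83
```

```bash
for i in 1 2; do python3 -m pendant '[{"linear":[0.0008,-0.0001,0],"delta_rot":[0,0,0]},{"linear":[0.0008,-0.0001,0],"delta_rot":[0,0,0]},{"linear":[0.0008,-0.0001,0],"delta_rot":[0,0,0]}]'>/dev/null; python3 f.py; done
```

```text
F tool [-7.88 -0.27 -2.55] heading 91.83 pin [0.0295 0.157  0.0008] t 20.08
F tool [-8.07  0.19 -3.02] heading 91.83 pin [0.0294 0.1571 0.0008] t 20.33
```

```bash
for i in 1 2 3; do python3 -m pendant '[{"linear":[0.0004,0,0],"delta_rot":[0,0,0]},{"linear":[0.0004,0,0],"delta_rot":[0,0,0]},{"linear":[0.0004,0,0],"delta_rot":[0,0,0]},{"linear":[0.0004,0,0],"delta_rot":[0,0,0]},{"linear":[0.0004,0,0],"delta_rot":[0,0,0]}]'>/dev/null; python3 f.py; done
python3 -m pendant '[{"linear":[0,0,0],"delta_rot":[0,0,0]},{"linear":[0,0,0],"delta_rot":[0,0,0]},{"linear":[0,0,0],"delta_rot":[0,0,0]},{"linear":[0,0,0],"delta_rot":[0,0,0]},{"linear":[0,0,0],"delta_rot":[0,0,0]},{"linear":[0,0,0],"delta_rot":[0,0,0]},{"linear":[0,0,0],"delta_rot":[0,0,0]},{"linear":[0,0,0],"delta_rot":[0,0,0]},{"linear":[0,0,0],"delta_rot":[0,0,0]},{"linear":[0,0,0],"delta_rot":[0,0,0]}]'>/dev/null; python3 f.py
```

```text
F tool [-7.51  0.57 -2.99] heading 91.83 pin [0.0294 0.157  0.0007] t 20.75
F tool [-8.61  0.38 -4.51] heading 91.83 pin [0.0294 0.157  0.0007] t 21.17
F tool [-8.52  0.61 -3.94] heading 91.83 pin [0.0293 0.1571 0.0006] t 21.58
F tool [-8.27  0.81 -2.68] heading 91.83 pin [0.0293 0.1571 0.0006] t 22.42
```

Pressed at about 8 N for over a second. I'll back off gently.

```bash
python3 -m pendant '[{"linear":[-0.0005,0,0],"delta_rot":[0,0,0]},{"linear":[-0.001,0,0],"delta_rot":[0,0,0]},{"linear":[-0.0015,0,0],"delta_rot":[0,0,0]},{"linear":[-0.002,0,0],"delta_rot":[0,0,0]},{"linear":[-0.0025,0,0],"delta_rot":[0,0,0]},{"linear":[-0.003,0,0],"delta_rot":[0,0,0]},{"linear":[-0.0035,0,0],"delta_rot":[0,0,0]},{"linear":[-0.004,0,0],"delta_rot":[0,0,0]},{"linear":[-0.0045,0,0],"delta_rot":[0,0,0]},{"linear":[-0.005,0,0],"delta_rot":[0,0,0]},{"linear":[-0.0055,0,0],"delta_rot":[0,0,0]},{"linear":[-0.006,0,0],"delta_rot":[0,0,0]}]'>/dev/null; python3 f.py
python3 -m pendant '[{"linear":[-0.001,0,0],"delta_rot":[0,0,0]},{"linear":[-0.002,0,0],"delta_rot":[0,0,0]},{"linear":[-0.003,0,0],"delta_rot":[0,0,0]},{"linear":[-0.004,0,0],"delta_rot":[0,0,0]},{"linear":[-0.006,0,0],"delta_rot":[0,0,0]},{"linear":[-0.01,0,0],"delta_rot":[0,0,0]},{"linear":[-0.02,0,0],"delta_rot":[0,0,0]},{"linear":[-0.04,0,0],"delta_rot":[0,0,0]},{"linear":[-0.06,0,0],"delta_rot":[0,0,0]},{"linear":[-0.08,0,-0.02],"delta_rot":[0,0,0]},{"linear":[-0.08,0,-0.08],"delta_rot":[0,0,0]},{"linear":[-0.08,0,-0.12],"delta_rot":[0,0,0]}]'>/dev/null; python3 f.py
python3 -m pendant '[{"linear":[-0.1,-0.25,-0.2],"delta_rot":[0,0,0]},{"linear":[-0.1,-0.25,-0.2],"delta_rot":[0,0,0]},{"linear":[-0.1,-0.25,-0.2],"delta_rot":[0,0,0]},{"linear":[-0.1,-0.25,-0.2],"delta_rot":[0,0,0]},{"linear":[-0.1,-0.25,-0.2],"delta_rot":[0,0,0]},{"linear":[-0.1,-0.25,-0.2],"delta_rot":[0,0,0]}]'
python3 - <<'E'
from h import *
im=cams.camera("top"); cv2.imwrite("pics/t7.png",cv2.resize(im[150:350,230:410,::-1],None,fx=3,fy=3,interpolation=2))
E
```

```text
F tool [-4.08  0.54  1.86] heading 91.82 pin [0.0297 0.1571 0.0014] t 23.42
F tool [ 1.77 -0.5  -1.84] heading 91.86 pin [0.071  0.1574 0.0624] t 24.42
t: 24.92
ee_pos: [0.5096, 0.2015, 0.1835]
eef_rot: [-3.14, -0.059, -0.007]
force: [0.1, -0.8, -0.6]
opening: 0.0007
grasp_force: 0.0
```

View pics/t7.png

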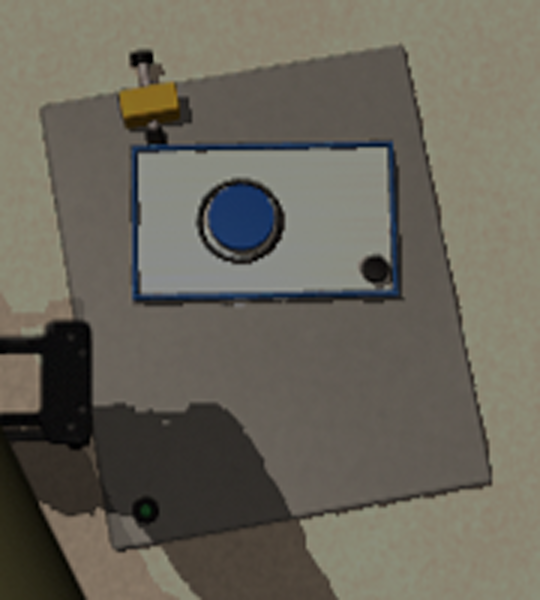

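The top view shows the tray lying against the buffer tip at (156,140) and the pot in its ring at (241,216). My release sped up near the end, so with time to spare I'll press once more lightly and release more slowly.

```bash
python3 -m pendant '[{"linear":[0.1,0.25,0.2],"delta_rot":[0,0,0]},{"linear":[0.1,0.25,0.2],"delta_rot":[0,0,0]},{"linear":[0.1,0.25,0.2],"delta_rot":[0,0,0]},{"linear":[0.1,0.25,0.2],"delta_rot":[0,0,0]},{"linear":[0.1,0.25,0.24],"delta_rot":[0,0,0]},{"linear":[0.1,0.25,0.28],"delta_rot":[0,0,0]},{"linear":[0.1,0.25,0.317],"delta_rot":[0,0,0]},{"linear":[0.1,0.25,0.317],"delta_rot":[0,0,0]},{"linear":[0.1,0.25,0.317],"delta_rot":[0,0,0]},{"linear":[0.13,0.25,0.317],"delta_rot":[0,0,0]},{"linear":[0.15,0.25,0.317],"delta_rot":[0,0,0]},{"linear":[0.16,0.25,0.317],"delta_rot":[0,0,0]}]'; python3 f.py
python3 -m pendant '[{"linear":[0.003,0,0],"delta_rot":[0,0,0]},{"linear":[0.006,0,0],"delta_rot":[0,0,0]},{"linear":[0.009,0,0],"delta_rot":[0,0,0]},{"linear":[0.012,0,0],"delta_rot":[0,0,0]},{"linear":[0.012,0,0],"delta_rot":[0,0,0]},{"linear":[0.012,0,0],"delta_rot":[0,0,0]}]'>/dev/null;python3 f.py
```

```text
t: 25.97
ee_pos: [0.5957, 0.0752, 0.024]
eef_rot: [3.141, 0.049, 0.003]
force: [0.1, -0.5, 0.1]
opening: 0.0005
grasp_force: 0.0
F tool [ 0.04  0.54 -0.13] heading 91.77 pin [0.0384 0.1564 0.0041] t 25.97
F tool [-0.15 -0.48 -0.17] heading 91.83 pin [0.0341 0.1572 0.0029] t 26.47
```

```bash
python3 -m pendant '[{"linear":[0.002,0,0.001],"delta_rot":[0,0,0]},{"linear":[0.004,0,0.002],"delta_rot":[0,0,0]},{"linear":[0.006,0,0.002],"delta_rot":[0,0,0]},{"linear":[0.006,0,0.002],"delta_rot":[0,0,0]}]'>/dev/null;python3 f.py
for i in 1 2 3; do python3 -m pendant '[{"linear":[0.0007,0,0],"delta_rot":[0,0,0]},{"linear":[0.0014,0,0],"delta_rot":[0,0,0]},{"linear":[0.0014,0,0],"delta_rot":[0,0,0]}]'>/dev/null; python3 f.py; done
```

```text
F tool [-0.27  0.1  -0.25] heading 91.82 pin [0.0308 0.1572 0.0017] t 26.8
F tool [-1.05  0.65  0.11] heading 91.84 pin [0.0306 0.1572 0.0017] t 27.05
F tool [-3.17  0.21 -1.1 ] heading 91.84 pin [0.0302 0.1573 0.0015] t 27.3
F tool [-4.75 -0.15 -2.62] heading 91.84 pin [0.0297 0.1574 0.0015] t 27.55
```

```bash
for i in 1 2 3 4; do python3 -m pendant '[{"linear":[-0.0002,0,0],"delta_rot":[0,0,0]},{"linear":[-0.0004,0,0],"delta_rot":[0,0,0]},{"linear":[-0.0006,0,0],"delta_rot":[0,0,0]},{"linear":[-0.0008,0,0],"delta_rot":[0,0,0]},{"linear":[-0.001,0,0],"delta_rot":[0,0,0]},{"linear":[-0.0012,0,0],"delta_rot":[0,0,0]},{"linear":[-0.0014,0,0],"delta_rot":[0,0,0]},{"linear":[-0.0016,0,0],"delta_rot":[0,0,0]},{"linear":[-0.0018,0,0],"delta_rot":[0,0,0]},{"linear":[-0.002,0,0],"delta_rot":[0,0,0]},{"linear":[-0.0022,0,0],"delta_rot":[0,0,0]},{"linear":[-0.0024,0,0],"delta_rot":[0,0,0]}]'>/dev/null; python3 f.py; done
```

```text
F tool [-3.52 -0.92  2.35] heading 91.82 pin [0.0299 0.157  0.0017] t 28.55
F tool [-0.25 -0.6   0.33] heading 91.82 pin [0.0306 0.1573 0.0021] t 29.55
F tool [-0.49  0.38  0.32] heading 91.83 pin [0.0324 0.1572 0.0018] t 30.55
F tool [ 0.22  0.22 -0.06] heading 91.83 pin [0.0337 0.1572 0.0018] t 31.55
```

Released slowly. I'll withdraw, confirm and hand in.

```bash
python3 -m pendant '[{"linear":[-0.01,0,0],"delta_rot":[0,0,0]},{"linear":[-0.03,0,0],"delta_rot":[0,0,0]},{"linear":[-0.06,0,0],"delta_rot":[0,0,0]},{"linear":[-0.08,0,0],"delta_rot":[0,0,0]},{"linear":[-0.08,0,-0.05],"delta_rot":[0,0,0]},{"linear":[-0.08,0,-0.12],"delta_rot":[0,0,0]},{"linear":[-0.08,0,-0.18],"delta_rot":[0,0,0]},{"linear":[-0.08,0,-0.2],"delta_rot":[0,0,0]},{"linear":[-0.08,0,-0.2],"delta_rot":[0,0,0]},{"linear":[-0.08,0,-0.2],"delta_rot":[0,0,0]}]'
python3 - <<'E'
from h import *
s=monitor.sense(); im=cams.camera("wrist"); cv2.imwrite("pics/w8.png",im[:,:,::-1]); c=cam("wrist",s)
th=np.radians(91.83); x=np.array([np.cos(th),np.sin(th)]); y=np.array([-x[1],x[0]])
print("ring exp",np.array([.639,-.08])+.1*x-.042*y)
for ce,st in blobs(im,(105,120,40),(125,255,255),1500): print(st,p2w(c,(st[0]+st[2]/2,st[1]+st[3]/2),.054).round(4))
print(r.close_job())
E
```

```text
t: 32.38
ee_pos: [0.5602, 0.0745, 0.1217]
eef_rot: [3.141, 0.05, 0.001]
force: [-0.8, -0.0, -0.7]
opening: 0.0005
grasp_force: 0.0
ring exp [0.67778517 0.02129023]
[ 375    0   94   97 7346] [0.6741 0.021  0.054 ]
[ 275  137  330   21 1908] [0.6238 0.0061 0.054 ]
the job is handed in; nothing more can be done
None
```

The job is handed in at about 32 s. The blue pot is in its ring, and the tray was pressed on the buffer at about 8 N for over a second, then released slowly against it. The hand-in returned no verdict.

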